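# Unpack the hand seeder and poise it over the plug tray

## Robot

A 7-joint arm with a two-finger parallel gripper is mounted at the origin on the work surface. World frame = base frame: x ahead of the robot, y to its left, z up, the work surface at z = 0. Lengths are in m, angles in rad, forces in N, time in s.
With the tool pointing down it reaches from about 0.4 to 0.875 m from the base axis. Payload 19.3 kg.
Tool frame: the origin (TCP) lies where the fingers leave the gripper's body, on its centre line; the fingertips stand bot.tip_reach ahead of it and the grasp point (between the pads) lies 54 mm ahead of it (bot.tip_reach is the distance from the TCP to the fingertips, in m); z points along the fingers, y is the line along which they close (so a half turn about z gives the same grasp; the last joint's range is limited). The gripper opens to 85 mm and grips with 20 to 120 N. Pads are 22 mm wide; open, the fingers measure 114 mm over their backs; the gripper's body (76 mm by 85 mm) begins 54 mm behind the grasp point. The pads swing forward as they close: fully open they stand 13 mm farther back than shut.
Start: joints at [-1.268, 0.521, -0.036, 1.599, 0.021, 1.021, -0.113], TCP at [0.228, 0.582, 0.304] pointing down, gripper open.
Joint ranges: [-2.91, 2.91], [-0.3, 2.13], [-1.5, 1.42], [0.17, 2.43], [-1.26, 4.41], [0.16, 1.93], [-2.52, 2.52]. Speed limits (rad/s): [1.89, 1.89, 2.39, 2.39, 3.01, 3.01, 3.01].

## Interface

Orientations are given as [roll, pitch, yaw] about the fixed x, y, z axes, in that order (R = Rz(yaw) Ry(pitch) Rx(roll)).
In Python, from workcell import bot gives the robot as it stands. The module is installed in compiled form; this text tells all that it offers.
- The arm moves only by the shell command python3 -m jog 'ROWS' [FORCE]. ROWS is JSON, a list that holds one entry, the list of rows, each a list of 7 numbers: the shift along the tool's x, y, z in mm, then the turn, a rotation vector about the tool's x, y, z in rad, then the opening, from 0 (shut) to 1 (fully open). In form: [[[tx, ty, tz, wx, wy, wz, fingers], ...]]. A call has 1 to 5 rows; each row shifts and turns the commanded pose from where the row before left it, along the tool's axes as they then stand; what a row does not reach is not made up. A row lasts 1/10 s, in which the tool goes at most 50 mm and 8.59 degrees, less where a joint would pass 70% of its speed; a pose out of reach is approached as far as the arm can. A call is refused whole if a number of a shift passes 50 or a number of a turn 0.15, either way. A call with a gripper value outside its range is refused whole. The fingers move at their own pace and stop on an object; FORCE is the grip in N (left out, the last holds). Time passes only in rows, so rows that do not move let the fingers close. It gives the time, the measured TCP pose, the force, the opening and the grip force at its end, in the units of the state.
- bot.observe(): the state, without advancing time (a new reading comes with each control period).
- bot.grab_frame(name): name is "side" or "top" or "wrist"; returns a dict with "img" (480x640x3 uint8, red, green, blue), "intrinsics" (3x3 intrinsics, pixels), "k1" (the pictures are not rectified: a ray, as slopes to the right and down, at radius r is drawn at 1 + k1 r^2 times it, then the intrinsics apply), "R" (3x3) and "t" (3): a world point X has camera coordinates R X + t; the wrist camera has in their place "tool_from_camera" (4x4, takes a point from camera to tool coordinates, whose origin is the TCP and whose axes are the flange's). Camera axes: x right, y down, z forward; pixel columns grow to the right and rows downward; lengths in m; the calibration is good to about 2 mm. A picture is of the moment at which its call begins: read the wrist's pose just before it. There is no depth.
- bot.job_done(): hands the job in; it is judged then, once.
Trained networks look in a picture, given as the dict that the camera call returned (one of the last four; its "shot" number tells which), for a name from the list of things; names that differ only in an ending like _2 or _b are one class to them, and where a whole thing is asked for, a point or a joint stands for the part that bears it (a point fixed in the world has none). Each returns a list of dicts, best first, with "conf" (0 to 1); they miss things now and then, are a little off and sometimes report something else, mostly with a low value. They report only what shows in the picture. A call takes as long as a camera call. They do not tell look-alikes from the thing itself.
- bot.trace(query, picture): "region" (480x640 bool, what is visible of it).
- bot.spot_point(query, picture): "xyz" ([x, y, z] in m, in world coordinates, good to about 4 mm: a listed point, or the origin of a listed thing).
The state is a dict: "clock": time; "qpos": joint angles; "qd": joint speeds; "joint_efforts": joint torques, N m; "position": TCP position; "tool_rot": TCP orientation; "force": force on the tool from outside, world axes, zero at the start; "moment": the same for the moment, N m; "grip_width": finger opening in m; "finger_force": force on a finger pad.
Only numpy, scipy, OpenCV 4.12 (cv2) and the standard library are available. Lean on these libraries where they do the work, as an engineer would, in place of code of your own. Each camera call takes 0.05 s, during which the arm holds its last target. There are 200 camera calls.

## Task

The seeder has arrived in its carton: fold both carton flaps back well past upright so they lean outwards, then draw the white hand seeder straight up out of its socket. Carry it over the plug tray and tip it into its sowing attitude, the trough sloping down at about 45 degrees with its open side (the side with the grey ridge on top) facing up and not rolled sideways, its tip above the tray's cells and about 8 cm above the tray. Finish while still holding it steady there in the gripper; leave the wooden dibber in the carton and the other things on the bench where they are.

Things in the scene. Friction and masses are not known exactly. Their poses are not given: they have to be found in the camera images.
- carton: brown cardboard carton fixed to the bench, outside 154 (x) x 254 (y) x 150 mm high, walls 4 mm; origin at the centre of its underside, z up. Inside, a pale insert, its top 85 mm above the bench, has two square sockets (31 mm across, 76 mm deep) at y = +62 and -62 mm, x = 0: one holds the seeder, the other the dibber, either way round
- flap_near (a joint): hinge of the carton flap on the carton's -x side (nearer the robot); radians, 0 = shut flat over the carton, 1.57 = upright, more = leaning outwards (away from the carton's middle), stop at 2.7. The flap is a sheet 75 mm from hinge to free edge, 254 mm long, 4 mm thick; it starts half open (about 0.85 to 1.1), turns with slight friction (about 0.03 N m) and stays where it is left
- flap_far (a joint): the same for the flap on the carton's +x side (farther from the robot)
- flap_near_hinge (a point): middle of the near flap's hinge line, on the carton's -x top rim, 150 mm above the bench; the hinge runs along the carton's y
- flap_far_hinge (a point): middle of the far flap's hinge line, on the carton's +x top rim, 150 mm above the bench
- seeder_grip (a point): centre of the hand seeder's grip block, white plastic, 36 (x) x 34 (y) x 60 mm (z), foot flange 40 x 38 x 4 mm, grey ridge 4 mm high along the top's +x edge. In its socket z is up, the flange rests on the insert (centre 115, top 145 mm above the bench), x points roughly to the robot's left. Below, a U-shaped trough 22 mm wide, 76 mm long, runs along -z, open side facing +x (the ridge's side). 0.12 kg
- seeder_tip (a point): the tip of the seeder's trough, on its axis, 106 mm from the grip body's centre along -z; same axes as the grip body
- dibber_mid (a point): middle of the turned wooden dibber (42 mm collar, 132 mm long, round) that stands in the carton's other socket, its top 141 mm above the bench; to be left there
- tray: black plug tray fixed to the bench, 240 (x) x 180 (y) x 45 mm high, 6 x 4 cells holding brown peat pellets; origin at the centre of its underside
- jar: closed seed jar, 60 mm across, 85 mm high, standing between carton and tray, a bystander; origin at its underside
- pot: small upturned terracotta pot, 66 mm across, 65 mm high, standing between carton and tray, a bystander; origin at its underside
Mind the look-alikes: they are no part of the job. Of the things that look like the part that bears seeder_grip, the larger one is meant.

How it is judged:
By the outcome, as a careful person would: the job done as asked, in the order asked, and still so for the second after the job is handed in, while the arm keeps its last pose, push and grip.
It also fails if it takes over 64 s, if anything falls off the work surface, if the arm or the gripper's body presses on something with over 40 N, if the wrist force passes 120 N, or if a joint passes its speed limit or range.

## Working session

There is one attempt and no reset: what is moved stays moved. The work goes in short steps, Python scripts to look and compute and a shell command to move; the robot and the scene stay as the last step left them, time stands still between calls to the robot, and variables do not carry over. Pictures are saved under pics/ and viewed, at most 10 in all, crops included, and the job is handed in when it is done.

```bash
mkdir -p pics; cat > h.py <<'E'
import numpy as np, cv2
from workcell import bot
from scipy.spatial.transform import Rotation as Rn
def shot(cam,name):
    f=bot.grab_frame(cam); cv2.imwrite(f'pics/{name}.png',f['img'][:,:,::-1]); return f
def proj(f,X):
    c=f['R']@np.array(X)+f['t']; s=c[:2]/c[2]; s=s*(1+f['k1']*(s@s)); return (f['intrinsics']@np.r_[s,1])[:2]
def st():
    s=bot.observe(); print({k:np.round(s[k],3) for k in('clock','qpos','position','tool_rot','force','grip_width','finger_force')}); return s
E
python3 - <<'E'
from h import *
s=st(); print(bot.tip_reach)
for c in('top','side'):
    f=shot(c,c+'0')
    print(c,'cam pos',-f['R'].T@f['t'])
    for q in('carton','flap_near_hinge','flap_far_hinge','seeder_grip','seeder_tip','dibber_mid','tray','jar','pot'):
        print(q,[(np.round(d['xyz'],3),round(d['conf'],2),np.round(proj(f,d['xyz']))) for d in bot.spot_point(q,f)[:3]])
E
```

```text
{'clock': np.float64(0.0), 'qpos': array([-1.268,  0.522, -0.036,  1.6  ,  0.021,  1.021, -0.113]), 'position': array([0.228, 0.582, 0.303]), 'tool_rot': array([-3.14 ,  0.   ,  2.769]), 'force': array([-0.419,  0.093, -0.205]), 'grip_width': np.float64(0.086), 'finger_force': np.float64(0.0)}
0.0726
top cam pos [ 0.52783279 -0.02287684  0.85347749]
carton [(array([ 0.594, -0.234, -0.003]), 0.61, array([440., 241.]))]
flap_near_hinge [(array([ 0.514, -0.225,  0.151]), 0.92, array([461., 284.]))]
flap_far_hinge [(array([ 0.664, -0.251,  0.152]), 0.61, array([473., 188.]))]
seeder_grip [(array([ 0.599, -0.175,  0.114]), 0.63, array([421., 233.])), (array([ 0.736, -0.152,  0.073]), 0.63, array([400., 158.]))]
seeder_tip [(array([ 0.735, -0.155,  0.002]), 0.83, array([396., 169.]))]
dibber_mid [(array([ 0.573, -0.303,  0.073]), 0.97, array([491., 249.]))]
tray [(array([0.511, 0.205, 0.001]), 0.96, array([211., 289.])), (array([ 0.598, -0.177,  0.111]), 0.54, array([422., 234.]))]
jar [(array([0.497, 0.003, 0.001]), 0.67, array([317., 295.]))]
pot [(array([ 0.696, -0.006, -0.003]), 0.8, a
[... 201 characters left out ...]
)]
flap_near_hinge [(array([ 0.512, -0.225,  0.149]), 0.67, array([274., 305.]))]
flap_far_hinge [(array([ 0.662, -0.254,  0.15 ]), 0.64, array([376., 316.]))]
seeder_grip [(array([ 0.596, -0.173,  0.11 ]), 0.93, array([327., 298.])), (array([ 0.74 , -0.151,  0.076]), 0.6, array([409., 301.]))]
seeder_tip [(array([ 0.738, -0.154, -0.001]), 0.59, array([403., 332.]))]
dibber_mid [(array([ 0.579, -0.298,  0.076]), 0.6, array([320., 373.]))]
tray [(array([0.508, 0.205, 0.001]), 0.72, array([279., 216.]))]
jar [(array([0.498, 0.001, 0.001]), 0.89, array([272., 276.]))]
pot [(array([ 0.661, -0.256,  0.153]), 0.68, array([375., 316.])), (array([ 0.691, -0.004, -0.005]), 0.57, array([368., 278.]))]
```

View pics/top0.png

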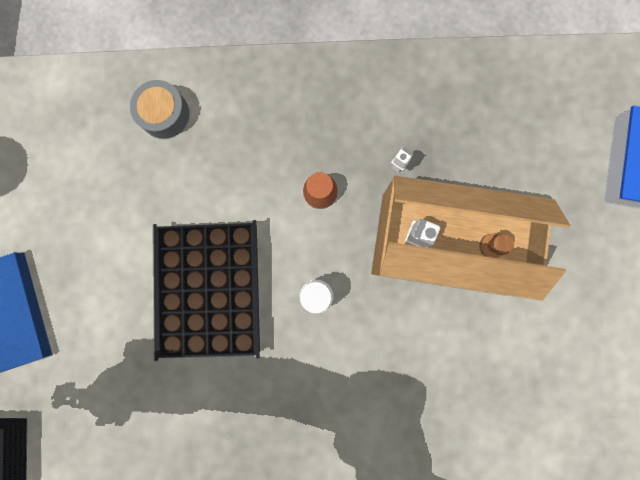

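View pics/side0.png

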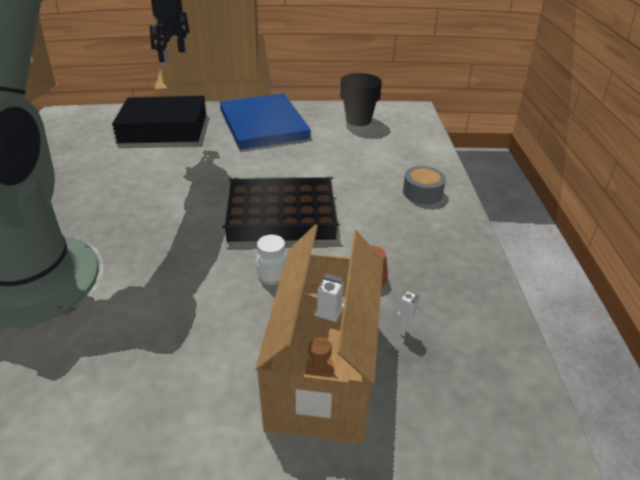

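Two things look like the seeder. One stands in the carton at (421,233) in top and (327,298) in side. A smaller one stands loose on the bench at (400,158) in top and (409,301) in side. The one in the carton is larger and socketed, so it fits the description. I'll confirm with one crop.

```bash
python3 - <<'E'
from h import *
a=cv2.imread('pics/side0.png')[220:390,250:440]; b=cv2.imread('pics/top0.png')[130:320,350:580]
a=cv2.resize(a,(420,376),interpolation=3); b=cv2.resize(b,(380,314),interpolation=3)
o=np.zeros((376,800,3),np.uint8); o[:,:420]=a; o[:314,420:]=b; cv2.imwrite('pics/crop0.png',o)
# plan to carton gap centre, TCP z .30 : displacement in tool axes
s=bot.observe(); R=Rn.from_euler('xyz',s['tool_rot']).as_matrix()
c=np.array([.588,-.239,.30]); print(R.T@(c-s['position'])*1000)
E
```

```text
[-634.64981465 -633.37210325    3.93096422]
```

View pics/crop0.png

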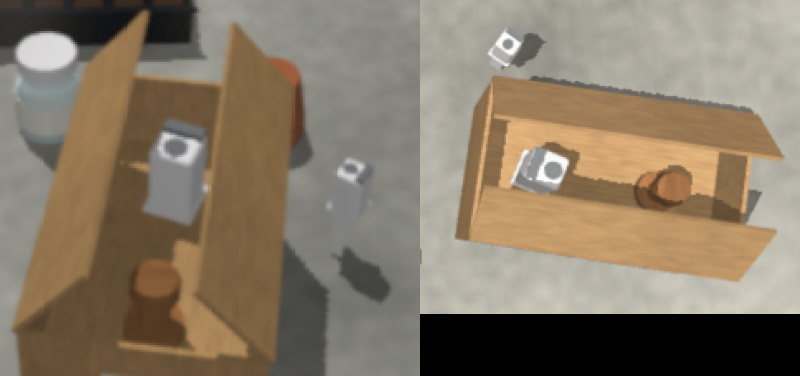

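The crop shows the white block in the carton (side about (327,298)) is clearly larger than the loose one at (409,301). Its grey ridge faces the robot's left. I'll take that one. First I move to above the carton gap, fingers closing.

```bash
python3 -m jog '[[[-35,-35,-2,0,0,0,0],[-35,-35,-2,0,0,0,0],[-35,-35,-2,0,0,0,0],[-35,-35,-2,0,0,0,0],[-35,-35,-2,0,0,0,0]]]' >/dev/null
python3 -m jog '[[[-35,-35,0,0,0,0,0],[-35,-35,0,0,0,0,0],[-35,-35,0,0,0,0,0],[-35,-35,0,0,0,0,0],[-35,-35,0,0,0,0,0]]]' 
python3 -m jog '[[[-35,-35,0,0,0,0,0],[-35,-35,0,0,0,0,0],[-35,-35,0,0,0,0,0],[0,0,0,0,0,0.14,0],[0,0,0,0,0,0.14,0]]]'
python3 -m jog '[[[0,0,0,0,0,0.14,0],[0,0,0,0,0,0.14,0],[0,0,0,0,0,0.14,0],[0,0,0,0,0,0.14,0],[0,0,0,0,0,0.14,0]]]'
python3 -m jog '[[[0,0,0,0,0,0.14,0],[0,0,0,0,0,0.14,0],[0,0,0,0,0,0.13,0],[0,0,0,0,0,0,0]]]'
```

```text
clock: 2.0
position: [0.4266, 0.1267, 0.3142]
tool_rot: [3.141, 0.001, 2.769]
force: [0.4, 1.2, 0.3]
grip_width: -0.0
finger_force: 0.0
clock: 2.5
position: [0.4859, -0.0093, 0.3139]
tool_rot: [-3.141, 0.0, 2.48]
force: [0.4, 1.6, -0.4]
grip_width: 0.0
finger_force: 0.0
clock: 3.0
position: [0.4857, -0.0074, 0.314]
tool_rot: [3.141, -0.0, 1.783]
force: [-0.2, 0.4, 0.2]
grip_width: -0.0001
finger_force: 0.0
clock: 3.4
position: [0.4857, -0.0072, 0.3139]
tool_rot: [3.141, 0.0, 1.377]
force: [-0.1, 0.3, -0.1]
grip_width: 0.0002
finger_force: 0.0
```

```bash
python3 -m jog '[[[-30,21,0,0,0,0,0],[-30,21,0,0,0,0,0],[-30,21,0,0,0,0,0],[-30,21,0,0,0,0,0],[-30,21,0,0,0,0,0]]]' >/dev/null
python3 -m jog '[[[-29,20,0,0,0,0,0],[-29,20,0,0,0,0,0],[0,0,0,0,0,0,0]]]'
python3 - <<'E'
from h import *
s=st(); f=shot('wrist','w1')
for c in('wrist','top'):
    g=f if c=='wrist' else shot('top','t1')
    for q in('flap_near_hinge','flap_far_hinge','seeder_grip','dibber_mid'):
        print(q,[(np.round(d['xyz'],3),round(d['conf'],2)) for d in bot.spot_point(q,g)[:3]])
E
```

```text
clock: 4.2
position: [0.5884, -0.2437, 0.3135]
tool_rot: [3.141, 0.002, 1.379]
force: [-0.6, 0.2, -1.3]
grip_width: 0.0
finger_force: 0.0
{'clock': np.float64(4.2), 'qpos': array([-0.033,  0.584,  0.518,  1.576, -0.315,  1.065,  0.375]), 'position': array([ 0.588, -0.244,  0.314]), 'tool_rot': array([3.141e+00, 2.000e-03, 1.379e+00]), 'force': array([-0.572,  0.23 , -1.337]), 'grip_width': np.float64(0.0), 'finger_force': np.float64(0.0)}
flap_near_hinge [(array([ 0.513, -0.222,  0.15 ]), 0.57)]
flap_far_hinge [(array([ 0.661, -0.251,  0.147]), 0.63)]
seeder_grip [(array([ 0.744, -0.155,  0.073]), 0.84), (array([ 0.596, -0.175,  0.116]), 0.64)]
dibber_mid [(array([ 0.574, -0.298,  0.075]), 0.7)]
flap_near_hinge [(array([ 0.516, -0.227,  0.15 ]), 0.75), (array([ 0.6  , -0.178,  0.112]), 0.23)]
flap_far_hinge [(array([ 0.66 , -0.252,  0.152]), 0.68)]
seeder_grip [(array([ 0.599, -0.177,  0.113]), 0.83), (array([ 0.737, -0.153,  0.073]), 0.64)]
dibber_mid [(array([ 0.575, -0.302,  0.074]), 0.53)]
```

View pics/w1.png

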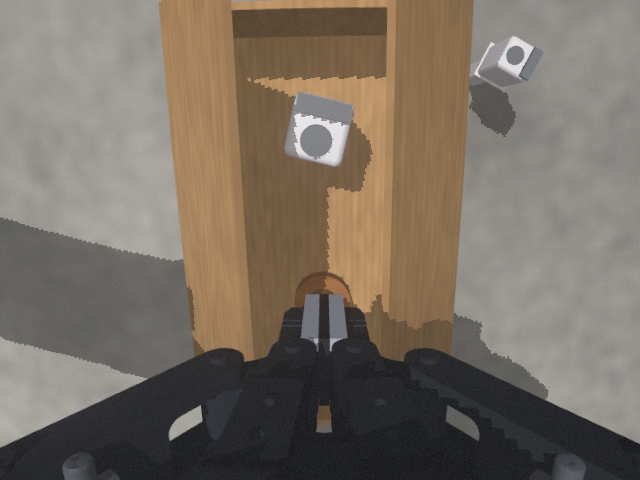

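The wrist view shows the fingers centred in the gap between the flap edges (columns about 242 and 388). The seeder top is at (318,130), yawed about 12° clockwise of the tool. Next I go down and push both flaps outwards.

```bash
python3 -m jog '[[[0,0,17,0,0,0,0],[0,0,17,0,0,0,0],[0,0,16,0,0,0,0],[0,-15,0,0,0,0,0],[0,-20,0,0,0,0,0]]]'
python3 -m jog '[[[0,-20,0,0,0,0,0],[0,-20,0,0,0,0,0],[0,-20,0,0,0,0,0],[0,-20,0,0,0,0,0],[0,0,0,0,0,0,0]]]'
python3 -m jog '[[[0,35,0,0,0,0,0],[0,40,0,0,0,0,0],[0,40,0,0,0,0,0],[0,15,0,0,0,0,0],[0,20,0,0,0,0,0]]]'
python3 -m jog '[[[0,20,0,0,0,0,0],[0,20,0,0,0,0,0],[0,20,0,0,0,0,0],[0,20,0,0,0,0,0],[0,0,0,0,0,0,0]]]'
```

```text
clock: 5.2
position: [0.5539, -0.2323, 0.2633]
tool_rot: [-3.141, 0.0, 1.38]
force: [0.2, -0.5, 1.1]
grip_width: -0.0
finger_force: 0.7
clock: 5.7
position: [0.4737, -0.217, 0.2642]
tool_rot: [-3.141, -0.001, 1.378]
force: [-0.1, 0.1, -0.1]
grip_width: 0.0
finger_force: 0.0
clock: 6.2
position: [0.6238, -0.2459, 0.2635]
tool_rot: [-3.141, 0.0, 1.38]
force: [-2.3, 0.5, 0.6]
grip_width: 0.0
finger_force: 0.6
clock: 6.7
position: [0.7032, -0.2608, 0.2629]
tool_rot: [3.141, 0.0, 1.38]
force: [-0.6, 0.3, -0.4]
grip_width: 0.0001
finger_force: 0.0
```

```bash
python3 -m jog '[[[0,-5,-30,0,0,0,0],[0,-15,-30,0,0,0,0],[0,-33,0,0,0,0,0.5],[0,-33,0,0,0,0,1],[0,-33,0,0,0,0,1]]]' >/dev/null
python3 -m jog '[[[0,0,0,0,0,0.1,1],[0,0,0,0,0,0.1,1],[0,0,0,0,0,0,1]]]'
python3 - <<'E'
from h import *
s=st(); f=shot('wrist','w2')
T=np.eye(4);T[:3,:3]=Rn.from_euler('xyz',s['tool_rot']).as_matrix();T[:3,3]=s['position']
print(f['tool_from_camera'].round(3).tolist(), f['intrinsics'].tolist(), f['k1'])
for d in bot.spot_point('seeder_grip',f)[:3]: print(d['xyz'],d['conf'])
for d in bot.trace('seeder_grip',f)[:2]:
    m=d['region'].astype(np.uint8); c=max(cv2.findContours(m,0,2)[0],key=cv2.contourArea); print(d['conf'],m.sum(),cv2.minAreaRect(c))
f=shot('side','s2')
E
```

```text
clock: 7.5
position: [0.5843, -0.2381, 0.3241]
tool_rot: [3.141, -0.0, 1.177]
force: [0.4, 0.0, 0.4]
grip_width: 0.0843
finger_force: 0.0
{'clock': np.float64(7.5), 'qpos': array([-0.078,  0.576,  0.578,  1.583, -0.343,  1.085,  0.194]), 'position': array([ 0.584, -0.238,  0.324]), 'tool_rot': array([ 3.141, -0.   ,  1.177]), 'force': array([0.403, 0.006, 0.427]), 'grip_width': np.float64(0.084), 'finger_force': np.float64(0.0)}
[[0.001, -0.965, -0.262, 0.067], [1.0, 0.001, 0.001, 0.0], [-0.001, -0.262, 0.965, -0.071], [0.0, 0.0, 0.0, 1.0]] [[416.0692592200313, 0.0, 323.6328855804264], [0.0, 416.0692592200313, 245.87857273113167], [0.0, 0.0, 1.0]] -0.05808783838643257
[0.5961, -0.1769, 0.1178] 0.74
0.71 3642 ((306.5, 139.5), (63.0, 59.0), 90.0)
```

View pics/w2.png

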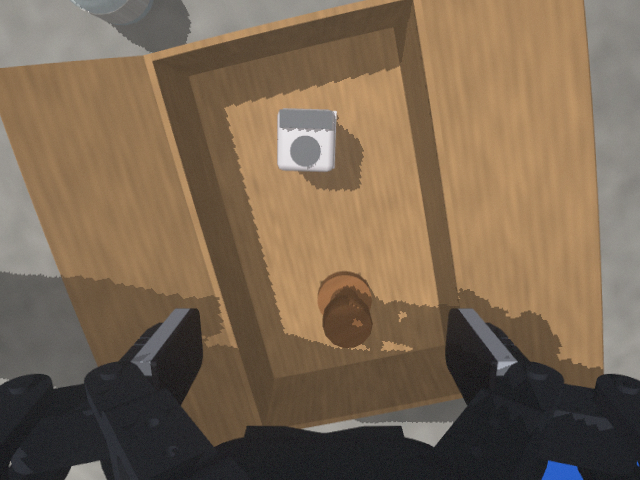

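View pics/s2.png

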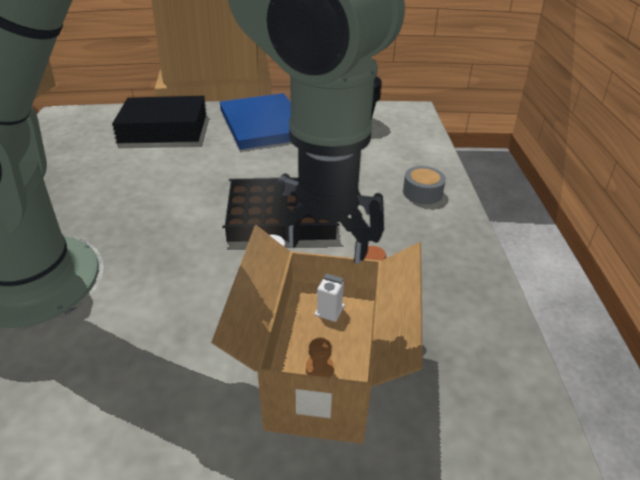

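The wrist view shows both flaps lying well outwards and the seeder top at (307,140), squared up to the tool. The side view confirms the flaps are out. The offset is about +62 in x and −11 in y. I'll go there, descend and grip.

```bash
python3 -m jog '[[[31,-5,0,0,0,0,1],[31,-6,0,0,0,0,1],[0,0,30,0,0,0,1],[0,0,30,0,0,0,1],[0,0,30,0,0,0,1]]]' 
python3 -m jog '[[[0,0,30,0,0,0,1],[0,0,20,0,0,0,1],[0,0,12,0,0,0,1],[0,0,0,0,0,0,1]]]' 
python3 -m jog '[[[0,0,0,0,0,0,0.3],[0,0,0,0,0,0,0.3],[0,0,0,0,0,0,0.2],[0,0,0,0,0,0,0.1],[0,0,0,0,0,0,0]]]' 60
python3 -m jog '[[[0,0,0,0,0,0,0],[0,0,0,0,0,0,0],[0,0,0,0,0,0,0],[0,0,0,0,0,0,0]]]'
```

```text
clock: 8.2
position: [0.598, -0.1767, 0.2329]
tool_rot: [3.141, -0.0, 1.181]
force: [0.6, -0.1, 0.5]
grip_width: 0.0854
finger_force: 0.0
clock: 8.6
position: [0.5974, -0.177, 0.1707]
tool_rot: [-3.14, 0.0, 1.179]
force: [0.4, 0.3, 0.6]
grip_width: 0.0854
finger_force: 0.0
clock: 9.1
position: [0.5982, -0.177, 0.1729]
tool_rot: [3.141, -0.001, 1.179]
force: [-2.5, 0.6, 9.3]
grip_width: 0.0333
finger_force: 59.0
clock: 9.5
position: [0.5982, -0.177, 0.1729]
tool_rot: [3.141, -0.0, 1.179]
force: [-1.8, 0.6, 8.7]
grip_width: 0.0337
finger_force: 59.0
```

```bash
python3 -m jog '[[[0,0,-8,0,0,0,0],[0,0,-15,0,0,0,0],[0,0,-20,0,0,0,0],[0,0,-20,0,0,0,0],[0,0,-20,0,0,0,0]]]' 
python3 -m jog '[[[0,0,-25,0,0,0,0],[0,0,-25,0,0,0,0],[0,0,-25,0,0,0,0],[0,0,-25,0,0,0,0],[0,0,-25,0,0,0,0]]]' 
python3 -m jog '[[[0,0,-15,0,0,0,0],[0,0,0,0,0,0,0]]]' 
python3 - <<'E'
from h import *
s=st(); f=shot('side','s3')
for q in('seeder_grip','seeder_tip'):
  for d in bot.spot_point(q,f)[:3]: print(q,d['xyz'],d['conf'])
cv2.imwrite('pics/s3c.png',cv2.resize(f['img'][100:400,200:500,::-1],(600,600)))
E
```

```text
clock: 10.0
position: [0.5979, -0.1771, 0.257]
tool_rot: [3.141, -0.0, 1.179]
force: [0.5, 0.3, -1.4]
grip_width: 0.0335
finger_force: 59.1
clock: 10.5
position: [0.5975, -0.1772, 0.3823]
tool_rot: [3.141, -0.0, 1.178]
force: [-0.0, 0.2, -1.5]
grip_width: 0.0334
finger_force: 59.1
clock: 10.7
position: [0.598, -0.1775, 0.398]
tool_rot: [3.138, -0.001, 1.178]
force: [0.8, -0.2, -1.5]
grip_width: 0.0336
finger_force: 59.1
{'clock': np.float64(10.7), 'qpos': array([-0.203,  0.501,  0.613,  1.508, -0.299,  1.223,  0.062]), 'position': array([ 0.598, -0.178,  0.398]), 'tool_rot': array([ 3.138e+00, -1.000e-03,  1.178e+00]), 'force': array([ 0.848, -0.213, -1.529]), 'grip_width': np.float64(0.034), 'finger_force': np.float64(59.118)}
seeder_tip [0.5879, -0.2369, 0.001] 0.71
seeder_tip [0.6019, -0.1762, 0.2319] 0.66
```

View pics/s3c.png

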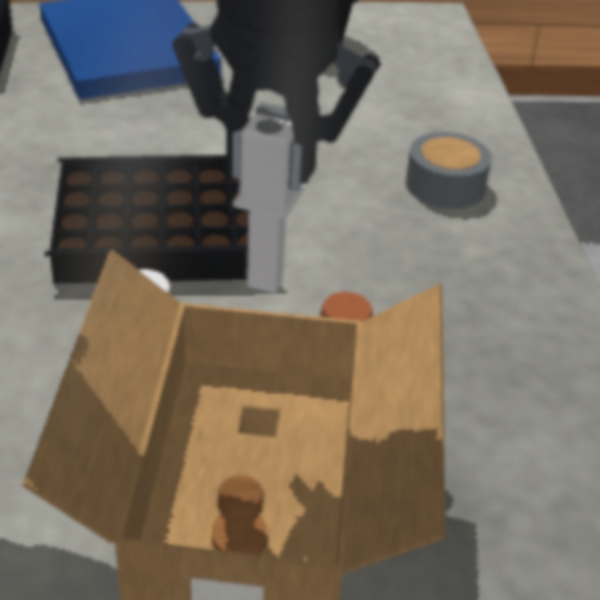

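The view shows the seeder hanging straight in the gripper and its socket empty, with the dibber still in place. Tip is about 164 mm ahead of the TCP. I'll carry it over the tray.

```bash
python3 -m jog '[[[27,-22,0,0,0,0,0],[27,-22,0,0,0,0,0],[27,-22,0,0,0,0,0],[27,-22,0,0,0,0,0],[27,-22,0,0,0,0,0]]]' >/dev/null
python3 -m jog '[[[27,-22,0,0,0,0,0],[27,-22,0,0,0,0,0],[28,-20,0,0,0,0,0],[0,0,0,0,0,-0.1,0],[0,0,0,0,0,-0.1,0]]]' 
python3 -m jog '[[[0,0,0,0,0,-0.1,0],[0,0,0,0,0,-0.1,0],[0,0,0,0,0.06,0,0],[0,0,0,0,0.06,0,0],[0,0,0,0,0.06,0,0]]]'
python3 -m jog '[[[0,0,0,0,0.06,0,0],[0,0,0,0,0.06,0,0],[0,0,0,0,0.06,0,0],[0,0,0,0,0.06,0,0],[0,0,0,0,0.06,0,0]]]'
python3 -m jog '[[[0,0,0,0,0.06,0,0],[0,0,0,0,0.06,0,0],[0,0,0,0,0.06,0,0],[0,0,0,0,0.06,0,0],[0,0,0,0,0.065,0,0]]]'
python3 -c "
from h import *
s=st();R=Rn.from_euler('xyz',s['tool_rot']).as_matrix();print(R.round(3),s['position']+.164*R[:,2])"
```

```text
clock: 11.85
position: [0.5194, 0.0913, 0.3941]
tool_rot: [-3.14, 0.001, 1.385]
force: [-0.4, -0.3, -1.0]
grip_width: 0.0338
finger_force: 59.3
clock: 12.35
position: [0.5197, 0.09, 0.3943]
tool_rot: [-3.141, -0.182, 1.579]
force: [-0.1, -0.3, -0.8]
grip_width: 0.0333
finger_force: 59.2
clock: 12.85
position: [0.5197, 0.0899, 0.3942]
tool_rot: [-3.14, -0.482, 1.578]
force: [-0.9, 0.3, -0.7]
grip_width: 0.0334
finger_force: 59.2
clock: 13.35
position: [0.5198, 0.0899, 0.3943]
tool_rot: [-3.14, -0.787, 1.577]
force: [0.2, 0.7, -0.8]
grip_width: 0.0334
finger_force: 59.3
{'clock': np.float64(13.35), 'qpos': array([-0.202,  0.368,  0.345,  1.848, -0.956,  1.281,  0.592]), 'position': array([0.52 , 0.09 , 0.394]), 'tool_rot': array([-3.14 , -0.787,  1.577]), 'force': array([ 0.23 ,  0.701, -0.79 ]), 'grip_width': np.float64(0.033), 'finger_force': np.float64(59.255)}
[[-0.005  1.    -0.006]
 [ 0.706  0.008  0.708]
 [ 0.708 -0.001 -0.706]] [0.5188004  0.20611583 0.2785416 ]
```

Attitude is 45° with no roll. Now lower about 150 mm.

```bash
python3 -m jog '[[[-15,0,15,0,0,0,0],[-15,0,15,0,0,0,0],[-15,0,15,0,0,0,0],[-15,0,15,0,0,0,0],[-15,0,15,0,0,0,0]]]' 
python3 -m jog '[[[-14,0,14,0,0,0,0],[-12,0,12,0,0,0,0],[-6,0,6,0,0,0,0],[0,0,0,0,0,0,0],[0,0,0,0,0,0,0]]]' 
python3 - <<'E'
from h import *
s=st();R=Rn.from_euler('xyz',s['tool_rot']).as_matrix();print(R.round(3),s['position']+.164*R[:,2])
f=shot('side','s4'); g=shot('top','t4')
for h in(f,g):
 for q in('seeder_grip','seeder_tip','jar','pot','dibber_mid'):
  for d in bot.spot_point(q,h)[:2]: print(q,d['xyz'],round(d['conf'],2),proj(h,d['xyz']).round())
 print('pred tip px',proj(h,s['position']+.164*R[:,2]))
cv2.imwrite('pics/c4.png',np.hstack([cv2.resize(f['img'][140:440,170:440],(400,444)),cv2.resize(g['img'][130:430,120:390],(400,444))])[:,:,::-1])
E
```

```text
clock: 13.85
position: [0.5195, 0.0899, 0.2873]
tool_rot: [-3.14, -0.784, 1.577]
force: [0.2, 0.1, -1.0]
grip_width: 0.0335
finger_force: 59.3
clock: 14.35
position: [0.52, 0.0899, 0.2439]
tool_rot: [-3.141, -0.785, 1.578]
force: [-0.6, -0.1, -1.3]
grip_width: 0.0332
finger_force: 59.3
{'clock': np.float64(14.35), 'qpos': array([-0.142,  0.585,  0.277,  1.972, -1.115,  1.105,  0.906]), 'position': array([0.52 , 0.09 , 0.244]), 'tool_rot': array([-3.141, -0.785,  1.578]), 'force': array([-0.601, -0.097, -1.338]), 'grip_width': np.float64(0.033), 'finger_force': np.float64(59.272)}
[[-0.005  1.    -0.006]
 [ 0.707  0.008  0.707]
 [ 0.707 -0.    -0.707]] [0.51913558 0.20580027 0.12787877]
seeder_grip [0.5156, 0.1331, 0.1988] 0.82 [279. 156.]
dibber_mid [0.5788, -0.2988, 0.0747] 0.81 [320. 373.]
pred tip px [282.27308522 168.18352053]
seeder_grip [0.521, 0.1273, 0.2031] 0.92 [227. 285.]
seeder_grip [0.7383, -0.1508, 0.0739] 0.6 [400. 157.]
seeder_tip [0.7364, -0.1555, 0.0031] 0.44 [396. 168.]
pot [0.6954, -0.0077, -0.0015] 0.58 [320. 191.]
dibber_mid [0.5731, -0.3032, 0.0746] 0.72 [491. 248.]
dibber_mid [0.5173, 0.129, 0.2006] 0.67 [227. 287.]
pred tip px [190.28091108 286.26815331]
```

View pics/c4.png

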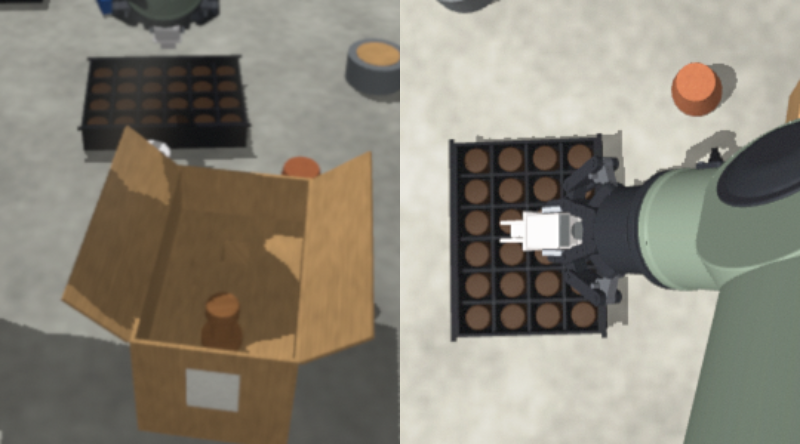

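The view shows the trough open side up, its tip over the tray's middle cells and about 83 mm above the tray. The flaps are out, the dibber, pot and jar have not moved, and the grip reads a steady 59 N. Handing in.

```bash
python3 -c "
from workcell import bot
print(bot.job_done())"
```

```text
the job is handed in; nothing more can be done
None
```

I've handed the job in, with no verdict shown. Both flaps are folded well outwards. The seeder is held steady over the tray at 45° with its open side up and not rolled, its tip about 8 cm above the tray and over the cells. The dibber is still in the carton and the other things are where they were.

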